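# Close down the weighing station

### The job

Clear the bench scale: put every check weight from the pan away in the tray bay of its own colour, lying flat in the pocket, and once they are all put away press the scale's red zero button (never while a weight is on the pan). Also slide each flat scraper lying on the bench blade-first into the rack slot of its own colour, fully home so that the handle meets the block; this may be done before or after the weights. Leave the bottle, the beaker and the tape where they stand.

Things in the scene. Friction and masses are not known exactly. Their poses are not given: they have to be found in the camera images.
- scale: white bench scale, fixed, 200 x 206 mm, 45 mm thick on 4 mm feet; on top a steel weighing pan 145 x 200 mm (x, y) whose surface is 59 mm above the bench. Origin on the bench, 10 mm nearer the front than the middle of the case; its x axis points from the front (button side, facing the robot) to the back. May stand left or right.
- pan (a point): centre of the surface of the weighing pan (59 mm above the bench)
- zero (a joint): the scale's red zero button, pressed straight down: 0 = up, 0.006 m = fully down, springs back; about 5 N for the full travel; counts as pressed beyond 0.004 m
- zero_top (a point): middle of the top of the red button, a 32 mm disc on the front strip of the scale, in front of the pan, to the right of the black display as seen from the robot
- tray: grey base plate of the weight tray, 122 x 220 x 8 mm, fixed on the bench, carrying three bays side by side at 74 mm pitch along its y axis, in any order. Origin at the middle of its underside.
- rack: dark base plate of the scraper rack, 90 x 216 x 10 mm, fixed on the bench, with three slotted blocks side by side at 68 mm pitch along y, in any order. Each block is 80 x 66 mm (x, y), its top 75 mm above the bench (roof over the slot 10 mm thick). Origin on the bench, 20 mm nearer the front than the plate's middle; x from front to back. May stand left or right.
- amber_bottle: bystander: brown glass bottle, 80 mm diameter, 160 mm tall; origin under its base. Leave alone.
- beaker: bystander: open glass beaker, 76 mm diameter, 100 mm tall; origin under its base. Leave alone.
- tape: bystander: roll of pale tape lying flat, 90 mm diameter, 25 mm high; origin under it. Leave alone.
- weight_red: check weight: aluminium bar 70 x 36 x 36 mm with two red bands, 250 g, lying on the pan at the start. Origin at the bar's centre, x axis along its length (either end may lead; any long face may be down). May be absent.
- bay_red_in (a point): centre of the pocket floor (12 mm above the bench) of the red storage bay, fixed on the tray: 110 x 54 mm (x, y) overall with a pocket 78 x 44 mm, 10 mm deep, red floor and ends, white side walls 5 mm thick. x axis along the pocket and so along the weight's length. A weight put away has its centre 18 mm above this point.
- weight_yellow: check weight: aluminium bar 80 x 36 x 36 mm with two yellow bands, 280 g, lying on the pan at the start. Origin at the bar's centre, x axis along its length (either end may lead; any long face may be down). May be absent.
- bay_yellow_in (a point): centre of the pocket floor (12 mm above the bench) of the yellow storage bay, fixed on the tray: 110 x 54 mm (x, y) overall with a pocket 88 x 44 mm, 10 mm deep, yellow floor and ends, white side walls 5 mm thick. x axis along the pocket and so along the weight's length. A weight put away has its centre 18 mm above this point.
- weight_blue: check weight: aluminium bar 90 x 36 x 36 mm with two blue bands, 320 g, lying on the pan at the start. Origin at the bar's centre, x axis along its length (either end may lead; any long face may be down). May be absent.
- bay_blue_in (a point): centre of the pocket floor (12 mm above the bench) of the blue storage bay, fixed on the tray: 110 x 54 mm (x, y) overall with a pocket 98 x 44 mm, 10 mm deep, blue floor and ends, white side walls 5 mm thick. x axis along the pocket and so along the weight's length. A weight put away has its centre 18 mm above this point.
- scraper_green: flat plastic scraper, 160 mm long, 75 g, lying flat: green handle 90 x 28 x 24 mm (x, y, z), black collar, flat blade 50 mm wide, 4 mm thick at mid height of the handle. Origin at the handle's centre; x towards the blade, which begins 45 mm ahead of the origin and ends at 115 mm; centre of mass 16 mm ahead of it; alike either side up. May be absent.
- scraper_green_tip (a point): middle of the leading edge of the green scraper's blade, 115 mm ahead of the handle's centre
- slot_green_mouth (a point): centre of the mouth of the green scraper's slot, in the front face of its block (grey with green top and front plate), 60 mm above the bench; x axis points straight into the slot (away from the robot), z up. Slot level, 56 mm wide, 10 mm high, 76 mm deep. The blade goes in level along x until the handle's shoulder meets the front, tip 70 mm inside; let go, the handle may droop a little.
- scraper_orange: flat plastic scraper, 160 mm long, 75 g, lying flat: orange handle 90 x 28 x 24 mm (x, y, z), black collar, flat blade 50 mm wide, 4 mm thick at mid height of the handle. Origin at the handle's centre; x towards the blade, which begins 45 mm ahead of the origin and ends at 115 mm; centre of mass 16 mm ahead of it; alike either side up. May be absent.
- scraper_orange_tip (a point): middle of the leading edge of the orange scraper's blade, 115 mm ahead of the handle's centre
- slot_orange_mouth (a point): centre of the mouth of the orange scraper's slot, in the front face of its block (grey with orange top and front plate), 60 mm above the bench; x axis points straight into the slot (away from the robot), z up. Slot level, 56 mm wide, 10 mm high, 76 mm deep. The blade goes in level along x until the handle's shoulder meets the front, tip 70 mm inside; let go, the handle may droop a little.
- scraper_white: flat plastic scraper, 160 mm long, 75 g, lying flat: white handle 90 x 28 x 24 mm (x, y, z), black collar, flat blade 50 mm wide, 4 mm thick at mid height of the handle. Origin at the handle's centre; x towards the blade, which begins 45 mm ahead of the origin and ends at 115 mm; centre of mass 16 mm ahead of it; alike either side up. May be absent.
- scraper_white_tip (a point): middle of the leading edge of the white scraper's blade, 115 mm ahead of the handle's centre
- slot_white_mouth (a point): centre of the mouth of the white scraper's slot, in the front face of its block (grey with white top and front plate), 60 mm above the bench; x axis points straight into the slot (away from the robot), z up. Slot level, 56 mm wide, 10 mm high, 76 mm deep. The blade goes in level along x until the handle's shoulder meets the front, tip 70 mm inside; let go, the handle may droop a little.

How it is judged (in metres and radians):
On the way, in this order (a step that is already met when the one before it is completed fails the run):
1. every weight lies in the tray bay of its own colour (horizontal distance between weight_red and bay_red_in below 0.01 m and z of weight_red in the frame of bay_red_in below 0.023 m and angle between the x axis of weight_red and the x axis of bay_red_in, either way round below 0.2 rad and linear speed of each of weight_red, weight_yellow, weight_blue below 0.02 m/s and horizontal distance between weight_yellow and bay_yellow_in below 0.01 m and z of weight_yellow in the frame of bay_yellow_in below 0.023 m and angle between the x axis of weight_yellow and the x axis of bay_yellow_in, either way round below 0.2 rad and horizontal distance between weight_blue and bay_blue_in below 0.01 m and z of weight_blue in the frame of bay_blue_in below 0.023 m and angle between the x axis of weight_blue and the x axis of bay_blue_in, either way round below 0.2 rad), for 0.2 s.
2. the zero button is pressed, with the weights put away (value of joint zero above 0.004 m and horizontal distance between weight_red and bay_red_in below 0.01 m and horizontal distance between weight_yellow and bay_yellow_in below 0.01 m and horizontal distance between weight_blue and bay_blue_in below 0.01 m), for 0.05 s.
At the end, for the whole second after the job is handed in: Every weight present lies flat and at rest in the bay of its own colour (centre within 10 mm of the pocket's centre); every scraper present is at rest in the slot of its own colour with its blade tip at least 62 mm past the mouth (70 mm is fully home); the button is up again (all of step 1 and x of scraper_green_tip in the frame of slot_green_mouth between 0.062 and 0.078 m and y of scraper_green_tip in the frame of slot_green_mouth between -0.012 and 0.012 m and z of scraper_green_tip in the frame of slot_green_mouth between -0.01 and 0.01 m and angle between the x axis of scraper_green and the x axis of slot_green_mouth, either way round below 0.17 rad and linear speed of each of scraper_green, scraper_orange, scraper_white below 0.02 m/s and x of scraper_orange_tip in the frame of slot_orange_mouth between 0.062 and 0.078 m and y of scraper_orange_tip in the frame of slot_orange_mouth between -0.012 and 0.012 m and z of scraper_orange_tip in the frame of slot_orange_mouth between -0.01 and 0.01 m and angle between the x axis of scraper_orange and the x axis of slot_orange_mouth, either way round below 0.17 rad and x of scraper_white_tip in the frame of slot_white_mouth between 0.062 and 0.078 m and y of scraper_white_tip in the frame of slot_white_mouth between -0.012 and 0.012 m and z of scraper_white_tip in the frame of slot_white_mouth between -0.01 and 0.01 m and angle between the x axis of scraper_white and the x axis of slot_white_mouth, either way round below 0.17 rad and value of joint zero below 0.002 m); the robot touches nothing.
It fails at once if the amber bottle is moved more than 40 mm or knocked over (distance of amber_bottle from where it was at the start of the episode above 0.04 m or angle between amber_bottle's own z axis and vertical above 0.5 rad).
It fails at once if the beaker is moved more than 40 mm or knocked over (distance of beaker from where it was at the start of the episode above 0.04 m or angle between beaker's own z axis and vertical above 0.5 rad).
It fails at once if the tape is moved more than 40 mm or knocked over (distance of tape from where it was at the start of the episode above 0.04 m or angle between tape's own z axis and vertical above 0.5 rad).
It fails at once if the zero button is pressed while a weight is on the pan (value of joint zero above 0.004 m and contact force between any of weight_red, weight_yellow, weight_blue and scale above 0.3 N).
Of weight_red, weight_yellow, weight_blue only 2 to 3 are there at a start; the rules pass over those that are not, and their reading is None.
Of scraper_green, scraper_orange, scraper_white only 2 to 3 are there at a start; the rules pass over those that are not, and their reading is None.
At some moment in a run one of scraper_green, scraper_orange, scraper_white may be knocked a few centimetres aside while the robot is not near it.
Once in a run the grip may slacken for a moment while it holds something.
It also fails if it takes over 210 s, if anything falls off the work surface, if the arm or the gripper's body presses on something with over 40 N, if the wrist force passes 120 N, or if a joint passes its speed limit or range.

### The arm

A 6-joint arm with a two-finger parallel gripper is mounted at the origin on the work surface. World frame = base frame: x ahead of the robot, y to its left, z up, the work surface at z = 0. Lengths are in mm, angles in rad, forces in N, time in s.
With the tool pointing down it reaches from about 350 to 975 mm from the base axis. Payload 7.1 kg.
Tool frame: the origin (TCP) lies midway between the tips of the shut fingers; the grasp point (between the pads) lies 19 mm behind it (ctrl.tcp_to_grasp is the distance from the TCP to the grasp point, in mm); z points along the fingers, y is the line along which they close (so a half turn about z gives the same grasp; the last joint's range is limited). The gripper opens to 88 mm and grips with 3 to 60 N. Pads are 20 mm wide; open, the fingers measure 115 mm over their backs; the gripper's body (75 mm by 178 mm) begins 61 mm behind the grasp point.
Start: joints at [-1.341, 0.423, 1.63, -0, 1.089, -0.019], TCP at [153.92, -605.734, 222.675] pointing down, gripper open.
Joint ranges: [-3, 3], [-0.9, 2.11], [0.09, 2.58], [-1.31, 4.45], [0.11, 2.69], [-2.54, 2.54]. Speed limits (rad/s): [2.39, 2.39, 3.01, 3.14, 3.14, 3.14].

### API

Orientations are given as a rotation vector (axis times angle).
In Python, from workcell import get_obs, cams, ticket, boxes_of, ctrl gives the robot as it stands.
- The arm moves only by the shell command python3 -m creep 'ROWS' [OPENING]. ROWS is JSON, one flat list of numbers, 4 for each row, row after row: the shift along the world's x, y, z in m, then the turn about the world's z in rad. In form: [tx, ty, tz, spin, tx, ty, tz, spin, ...]. A call has 1 to 10 rows; each row is the pose to reach, as a shift and turn from the pose commanded when the call began; what a row does not reach only later rows make up. A row lasts 1/12 s, in which the tool goes at most 41.7 mm and 7.16 degrees, less where a joint would pass 70% of its speed; a pose out of reach is approached as far as the arm can. A call with a gripper value outside its range is refused whole. OPENING is the opening, from 0 (shut) to 1 (fully open), set as the call begins (- or left out, the last holds). The fingers move at their own pace and stop on an object; the grip force is fixed at half the most. Time passes only in rows, so rows that repeat a pose let the fingers close. It gives the time, the measured TCP pose, the force, the opening and the grip force at its end, in the units of the state.
- get_obs(): the state, without advancing time (a new reading comes with each control period).
- cams.get_image(name): name is "scene" or "top"; returns (picture, depth): 420x560x3 uint8, red, green, blue; 420x560 float32, mm along the optical axis (not along the pixel's ray), 0 where there is no reading.
- cams.get_calibration(name): a dict with "mtx" (3x3 intrinsics, pixels), "R" (3x3) and "t" (3): a world point X has camera coordinates R X + t. Camera axes: x right, y down, z forward; pixel columns grow to the right and rows downward; lengths in mm; the calibration is good to about 2 mm. A picture is of the moment at which its call begins. get_calibration takes no time and is no camera call.
- ticket.close_job(): hands the job in; it is judged then, once.
Trained networks look in the newest picture that a camera, given by its name, has taken for a name from the list of things; names that differ only in an ending like _2 or _b are one class to them, and where a whole thing is asked for, a point or a joint stands for the part that bears it (a point fixed in the world has none). Each returns a list of dicts, best first, with "score" (0 to 1); they miss things now and then, are a little off and sometimes report something else, mostly with a low value. They report only what shows in the picture. A call takes as long as a camera call.
- boxes_of(camera, target): "centre" ([column, row] in pixels, amid what is visible of it).
The state is a dict: "t": time; "qpos": joint angles; "qvel": joint speeds; "joint_torque": joint torques, N m; "ee_pos": TCP position; "orientation": TCP orientation; "ft_force": force on the tool from outside, world axes, zero at the start; "moment": the same for the moment, N m; "width": finger opening in mm; "grasp_force": force on a finger pad.
Only numpy, scipy, OpenCV 4.12 (cv2) and the standard library are available. Lean on these libraries where they do the work, as an engineer would, in place of code of your own. Each camera call takes 0.05 s, during which the arm holds its last target. There are 200 camera calls.

## Working session

There is one attempt and no reset: what is moved stays moved. The work goes in short steps, Python scripts to look and compute and a shell command to move; the robot and the scene stay as the last step left them, time stands still between calls to the robot, and variables do not carry over. Pictures are saved under pics/ and viewed, at most 14 in all, crops included, and the job is handed in when it is done.

```bash
ls; mkdir -p pics; python3 - <<'E'
from workcell import get_obs,cams,boxes_of,ctrl
import cv2,numpy as np
print(get_obs(), ctrl.tcp_to_grasp)
for n in("scene","top"):
    im,d=cams.get_image(n); cv2.imwrite(f"pics/{n}0.png",im[:,:,::-1]); np.save(f"pics/{n}d0.npy",d)
    c=cams.get_calibration(n); print(n,c["mtx"].tolist(),(-c["R"].T@c["t"]).round(), c["R"].round(3).tolist())
E
```

```text
pics
{'t': 0.0, 'qpos': array([-1.34096226e+00,  4.23802444e-01,  1.63068220e+00,  1.53152801e-06,
        1.08859539e+00, -1.90195547e-02]), 'qvel': array([ 0.00022095, -0.00024427, -0.00041814,  0.00013566,  0.00053921,
       -0.00014182]), 'joint_torque': array([ 1.70517782e-03, -5.44614959e+01, -2.73668164e+01,  6.44558505e-02,
        2.27422547e-02, -1.16561046e-04]), 'ee_pos': array([ 153.82132943, -605.20807759,  221.92873436]), 'orientation': array([-3.11583719e+00, -3.89705786e-01,  2.43581966e-04]), 'ft_force': array([ 0.0406819 , -0.5884865 , -0.39150317]), 'moment': array([ 0.02485399, -0.00159056,  0.02800127]), 'grasp_force': 0.0, 'width': 87.97341724143824} 18.700000000000003
scene [[441.05433785589685, 0.0, 284.43235824901683], [0.0, 441.05433785589685, 213.50684127068922], [0.0, 0.0, 1.0]] [1154.  187.  985.] [[-0.328, 0.944, 0.011], [0.807, 0.287, -0.515], [-0.49, -0.16, -0.857]]
top [[451.1339849357623, 0.0, 270.8173952156541], [0.0, 451.1339849357623, 214.57014499343896], [0.0, 0.0, 1.0]] [4.950e+02 1.000e+00 1.069e+03] [[0.014, -1.0, 0.002], [-0.989, -0.015, -0.144], [0.144, 0.0, -0.99]]
```

View pics/scene0.png

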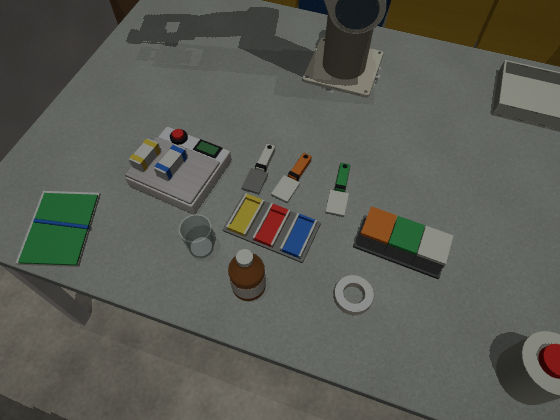

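View pics/top0.png

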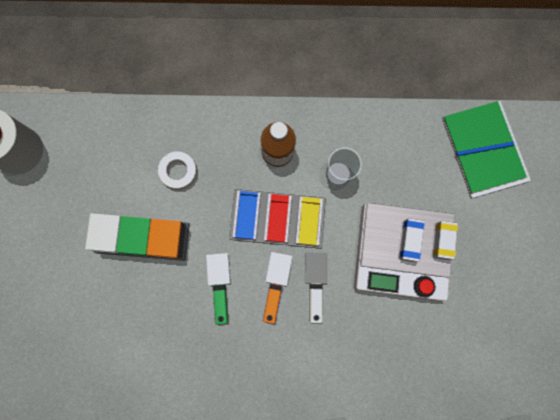

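The pictures show blue and yellow weights on the pan (top px 412,240 and 447,240). There are three scrapers: green (220,290), orange (276,287) and white (316,287). The rack is at left (135,235), the tray at (280,218) and the button at (425,286). Next I measure all of these in both views.

```bash
cat > h.py <<'E'
import numpy as np,cv2
from workcell import get_obs,cams,boxes_of,ctrl
def shot(n,save=None):
    im,d=cams.get_image(n); c=cams.get_calibration(n); K=c["mtx"]
    if save: cv2.imwrite(save,im[:,:,::-1])
    v,u=np.mgrid[:420,:560]
    P=np.stack([(u-K[0,2])/K[0,0]*d,(v-K[1,2])/K[1,1]*d,d],-1)
    X=(P-c["t"])@c["R"]; X[d==0]=np.nan
    return im,X
def seed(n,name,X):
    b=boxes_of(n,name)
    if not b: return None,0
    u,v=np.round(b[0]["centre"]).astype(int)
    return np.nanmedian(X[max(v-1,0):v+2,max(u-1,0):u+2].reshape(-1,3),0),b[0]["score"]
def rect(p):
    "centre, long axis angle, sizes of xy points"
    (c,s,a)=cv2.minAreaRect(p[:,:2].astype(np.float32))
    a=np.radians(a)
    if s[0]<s[1]: a+=np.pi/2; s=s[::-1]
    a=(a+np.pi/2)%np.pi-np.pi/2
    return np.round(c,1),round(a,3),np.round(s,1),round(float(np.median(p[:,2])),1)
def near(X,s,r,z0,z1):
    with np.errstate(invalid='ignore'):
        return (np.hypot(X[...,0]-s[0],X[...,1]-s[1])<r)&(X[...,2]>z0)&(X[...,2]<z1)
def clean(m):
    m=cv2.morphologyEx(m.astype(np.uint8),cv2.MORPH_OPEN,np.ones((2,2),np.uint8))
    k,l,st,_=cv2.connectedComponentsWithStats(m)
    return l==1+np.argmax(st[1:,4]) if k>1 else m>0
def hue(im):
    h=cv2.cvtColor(im,cv2.COLOR_RGB2HSV).astype(int); return h[...,0],h[...,1],h[...,2]
HU={"red":(172,8),"yellow":(20,35),"blue":(100,125),"green":(45,80),"orange":(5,18)}
def cmask(im,c,smin=110):
    h,s,v=hue(im); a,b=HU[c]
    return ((h>=a)&(h<=b) if a<b else (h>=a)|(h<=b))&(s>smin)&(v>50)
def weight(n,c,im,X,zr=(75,110)):
    s,sc=seed(n,"weight_"+c,X)
    if s is None: return None
    m=clean(near(X,s,75,*zr)); return s.round(),round(sc,2),rect(X[m]),int(m.sum())
def scraper(n,c,im,X,z0=0):
    s,sc=seed(n,"scraper_"+c,X)
    if s is None: return None
    m=clean(near(X,s,110,19+z0,32+z0)); r=rect(X[m])
    b=X[near(X,s,120,7+z0,40+z0)]; w=b[:,:2].mean(0)-r[0]
    return s.round(),round(sc,2),r,"com dir",w.round(),int(m.sum())
E
python3 - <<'E'
from h import *
for n in("top","scene"):
    im,X=shot(n); print("==",n)
    f=X[near(X,(300,0),100,-30,30)]; print("bench z",np.median(f[:,2]),f[:,2].std())
    for c in("blue","yellow","red"): print("W",c,weight(n,c,im,X))
    for c in("green","orange","white"): print("S",c,scraper(n,c,im,X))
    tc=np.array([540,-5]) 
    for c in("blue","yellow","red"):
        m=clean(cmask(im,c)&near(X,(480,0),170,2,40)); print("bay",c,rect(X[m]) if m.any() else 0,m.sum())
    for t in("rack","scale","tray","slot_green_mouth","zero","amber_bottle","beaker","tape"):
        s,sc=seed(n,t,X); print(t,s if s is None else s.round(1),round(sc,2))
    m=clean(near(X,(480,330),200,66,85)); print("racktop",rect(X[m]))
    for c in("green","orange"):
        k=m&cmask(im,c); print(" block",c,rect(X[k]) if k.any() else 0)
    m=clean(cmask(im,"red")&near(X,(380,-350),150,30,100)); print("button",rect(X[m]) if m.any() else 0)
    m=clean(near(X,(450,-330),200,53,64)); print("pan",rect(X[m]))
E
```

```text
== top
bench z -0.20106014487925977 2.0245675997502137
W blue (array([ 593., -302.,   94.]), 0.62, (array([ 589. , -313.2]), np.float64(-0.29), array([98.4, 47.3]), nan), 794)
W yellow (array([ 587., -377.,   96.]), 0.62, (array([ 598.1, -394.7]), np.float64(-0.556), array([113.5,  64.2]), nan), 727)
W red (array([600., 370.,  75.]), 0.31, (array([591.5, 354.6]), np.float64(-1.551), array([11.3,  4.4]), 75.6), 15)
S green (array([492., 123.,  13.]), 0.91, (array([437.8, 114.1]), np.float64(0.101), array([90.6, 26.1]), nan), 'com dir', array([62.,  8.]), 479)
S orange (array([505.,  -8.,  14.]), 0.97, (array([441.2,  -6.3]), np.float64(-0.285), array([90.6, 25.7]), nan), 'com dir', array([ 85., -28.]), 469)
S white (array([ 502., -101.,   15.]), 0.69, (array([ 443.7, -108.7]), np.float64(0.004), array([90. , 30.9]), nan), 'com dir', array([76., 37.]), 480)
bay blue (array([616.1,  59. ]), np.float64(-0.087), array([52.1, 42.1]), 12.7) 346
bay yellow (array([603.6, -89.5]), np.float64(-0.069), array([51.1, 41.5]), nan) 332
bay red (array([615.3, -15.3]), np.float64(-0.08), array([62.1,
[... 1790 characters left out ...]
 45. ]), nan) 379
rack [630.8 276.4  12.2] 0.6
scale [ 593.2 -269.    59.9] 0.9
tray [649.8  16.8   8.5] 0.57
slot_green_mouth [607.5 307.8  75.9] 0.79
zero [ 493.3 -344.8   70.6] 0.45
amber_bottle [829.8   1.4 120.8] 0.7
beaker [ 731.2 -176.3   18.1] 0.75
tape [729.2 234.7  20.9] 0.94
racktop (array([572.3, 317.3]), np.float64(1.448), array([210.3, 130.8]), nan)
 block green (array([591.3, 306.1]), np.float64(-0.073), array([81.5, 66. ]), nan)
 block orange (array([587.4, 240.6]), np.float64(-0.098), array([80.6, 62.8]), nan)
button (array([ 489.2, -336.3]), np.float64(-0.778), array([31.1, 29.5]), 70.4)
pan (array([ 564.3, -328. ]), np.float64(-0.579), array([199.2, 192.2]), nan)
  return _methods._mean(a, axis=axis, dtype=dtype,
  ret = ret.dtype.type(ret / rcount)
```

```bash
python3 - <<'E'
s=open('h.py').read()
s=s.replace("    m=cv2.morphologyEx(m.astype(np.uint8),cv2.MORPH_OPEN,np.ones((2,2),np.uint8))\n","    m=cv2.morphologyEx(m.astype(np.uint8),cv2.MORPH_OPEN,cv2.getStructuringElement(cv2.MORPH_CROSS,(3,3)))\n")
open('h.py','w').write(s)
E
cat > m.py <<'E'
from h import *
for n in("top","scene"):
    im,X=shot(n); print("==",n)
    for c in("blue","yellow"): print("W",c,weight(n,c,im,X,(83,105))[1:])
    for c in("green","orange","white"): print("S",c,scraper(n,c,im,X)[1:])
    for c in("blue","yellow","red"):
        m=clean(cmask(im,c)&near(X,(635,-10),150,2,40)); print("bay",c,rect(X[m]),m.sum())
    m=clean(near(X,(600,310),140,68,85)); print("racktop",rect(X[m]))
    for c in("green","orange"):
        k=clean(m&cmask(im,c)); print(" block",c,rect(X[k]))
    m=clean(near(X,(640,-10),140,4,30)); print("tray",rect(X[m]))
    m=clean(cmask(im,"red")&near(X,(480,-350),100,50,100)); print("button",rect(X[m]))
    m=clean(near(X,(560,-330),150,53,64)); print("pan",rect(X[m]))
E
python3 m.py
```

```text
== top
W blue (0.83, (array([ 588.1, -307.9]), np.float64(-0.153), array([90.7, 37.5]), 94.9), 742)
W yellow (0.81, (array([ 588.3, -381.9]), np.float64(-0.132), array([80. , 39.2]), 94.7), 676)
S green (0.8, (array([441.1, 115.5]), np.float64(0.104), array([89.5, 28.1]), 23.8), 'com dir', array([57.,  9.]), 486)
S orange (0.57, (array([444.8,  -4.1]), np.float64(-0.181), array([89.3, 28. ]), 23.7), 'com dir', array([ 74., -24.]), 473)
S white (0.94, (array([ 447. , -104.9]), np.float64(0.002), array([87.8, 28. ]), 23.8), 'com dir', array([69., 31.]), 469)
bay blue (array([647.6,  59.4]), np.float64(-0.081), array([110.8,  42. ]), 12.3) 824
bay yellow (array([636.9, -89.2]), np.float64(-0.068), array([113.4,  41.5]), 12.7) 818
bay red (array([643.6, -15.1]), np.float64(-0.086), array([113.8,  42. ]), 13.2) 833
racktop (array([591.3, 306.4]), np.float64(1.499), array([204. ,  80.4]), 75.0)
 block green (array([590.6, 305.7]), np.float64(-0.064), array([79.3, 66.4]), 75.1)
 block orange (array([586.1, 238.3]), np.float64(-0.061), array([79.9, 67.3]), 75.0)
tray (array([642.4, -13.9]), 
[... 810 characters left out ...]
at64(-0.08), array([112.3,  43.2]), 13.5) 700
bay yellow (array([635.7, -88.8]), np.float64(-0.079), array([112.1,  44.8]), 13.9) 644
bay red (array([641.4, -15.2]), np.float64(-0.093), array([112.4,  46.9]), 14.3) 686
racktop (array([590.5, 306.5]), np.float64(1.494), array([202.1,  83.9]), 75.8)
 block green (array([590.2, 306.4]), np.float64(-0.069), array([83.5, 66.1]), 75.8)
 block orange (array([585.7, 238.6]), np.float64(-0.07), array([83. , 65.8]), 75.9)
tray (array([639.4, -13.6]), np.float64(1.492), array([220.5, 128.7]), 13.2)
button (array([ 488.2, -340.2]), np.float64(1.202), array([32.5, 30.2]), 70.6)
pan (array([ 583. , -304.7]), np.float64(1.443), array([201. , 165.9]), 59.7)
```

```bash
python3 -m creep '[0.2,0.1,0,-0.387,0.2,0.1,0,-0.387,0.2,0.1,0,-0.387,0.2,0.1,0,-0.387,0.2,0.1,0,-0.387,0.2,0.1,0,-0.387,0.2,0.1,0,-0.387]' 0.7; python3 -m creep '[0.2347,0.1242,0,0,0.2347,0.1242,0,0,0.2347,0.1242,0,0,0.2347,0.1242,0,0,0.2347,0.1242,0,0,0.2347,0.1242,0,0,0.2347,0.1242,0,0,0.2347,0.1242,0,0,0.2347,0.1242,0,0]'
```

```text
t: 2.78
ee_pos: [357.6, -503.7, 222.8]
orientation: [-3.134, 0.21, -0.002]
ft_force: [-0.1, 0.0, -0.2]
width: 61.1
grasp_force: 0.0
t: 3.53
ee_pos: [588.1, -381.8, 222.2]
orientation: [3.134, -0.215, -0.002]
ft_force: [0.1, -0.3, 0.2]
width: 61.6
grasp_force: 0.0
```

```bash
python3 -m creep '[0,0,-0.04,0,0,0,-0.08,0,0,0,-0.11,0,0,0,-0.13,0,0,0,-0.142,0,0,0,-0.149,0,0,0,-0.149,0]'; python3 -m creep '[0,0,0,0,0,0,0,0,0,0,0,0,0,0,0,0,0,0,0,0,0,0,0,0,0,0,0,0,0,0,0,0]' 0; python3 -m creep '[0,0,0.02,0,0,0,0.05,0,0,0,0.08,0,0,0,0.1,0,0,0,0.1,0,0,0,0.1,0]'
```

```text
t: 4.12
ee_pos: [587.1, -382.3, 72.8]
orientation: [-3.133, 0.219, 0.003]
ft_force: [-0.2, 0.2, -0.1]
width: 61.9
grasp_force: 0.0
t: 4.78
ee_pos: [589.3, -382.2, 75.1]
orientation: [3.133, -0.216, 0.003]
ft_force: [-1.8, -1.3, 6.4]
width: 36.0
grasp_force: 30.0
t: 5.28
ee_pos: [588.9, -381.5, 174.2]
orientation: [3.133, -0.217, 0.002]
ft_force: [-0.0, 0.9, -2.7]
width: 35.7
grasp_force: 30.0
```

```bash
python3 -m creep '[0.0474,0.2925,0,0.059,0.0474,0.2925,0,0.059,0.0474,0.2925,0,0.059,0.0474,0.2925,0,0.059,0.0474,0.2925,0,0.059,0.0474,0.2925,0,0.059,0.0474,0.2925,0,0.059,0.0474,0.2925,0,0.059,0.0474,0.2925,0,0.059,0.0474,0.2925,0,0.059]'; python3 -m creep '[0,0,-0.04,0,0,0,-0.08,0,0,0,-0.1,0,0,0,-0.11,0,0,0,-0.11,0,0,0,-0.11,0]'; python3 - <<'E'
from h import *
print(get_obs()["ee_pos"].round(1))
im,X=shot("scene","pics/s1.png"); cv2.imwrite("pics/s1c.png",cv2.resize(im[140:300,180:360,::-1],None,fx=4,fy=3.7))
E
```

```text
t: 6.12
ee_pos: [634.9, -88.8, 171.7]
orientation: [3.139, -0.122, -0.005]
ft_force: [-0.1, -1.0, -2.1]
width: 35.8
grasp_force: 30.0
t: 6.62
ee_pos: [636.1, -90.3, 63.7]
orientation: [3.139, -0.127, -0.0]
ft_force: [0.4, -0.6, -2.9]
width: 36.0
grasp_force: 30.0
[636.1 -90.3  63.7]
```

View pics/s1c.png

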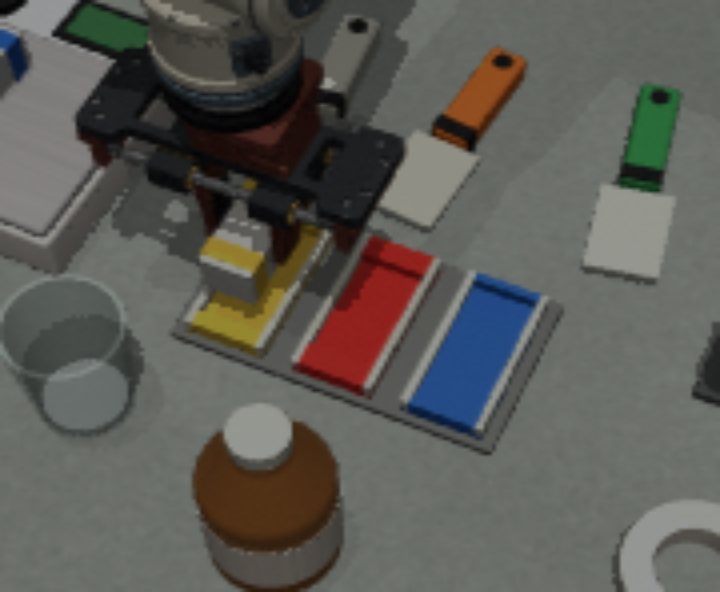

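The yellow weight hangs level and aligned over the yellow bay (crop px 240,270).

```bash
python3 -m creep '[0,0.001,-0.01,0,0,0.001,-0.02,0,0,0.001,-0.028,0,0,0.001,-0.034,0,0,0.001,-0.037,0,0,0.001,-0.037,0,0,0.001,-0.037,0]';  python3 -m creep '[0,0,0,0,0,0,0,0,0,0,0,0,0,0,0,0,0,0,0,0]' 0.7; python3 -m creep '[0,0,0.02,0,0,0,0.05,0,0,0,0.09,0,0,0,0.13,0,-0.04,-0.04,0.15,0,-0.048,-0.08,0.15,0,-0.048,-0.12,0.15,0,-0.048,-0.16,0.15,0,-0.048,-0.2,0.15,-0.06,-0.048,-0.218,0.15,-0.07]';python3 - <<'E'
from h import *
print(get_obs()["ee_pos"].round(1))
for n in("top","scene"):
    im,X=shot(n); print("Y",weight(n,"yellow",im,X,(40,60)), "B",weight(n,"blue",im,X,(83,105)))
E
```

```text
t: 7.25
ee_pos: [635.7, -87.9, 27.8]
orientation: [-3.139, 0.124, 0.001]
ft_force: [-5.8, 0.4, 11.7]
width: 35.9
grasp_force: 30.0
t: 7.67
ee_pos: [636.1, -88.0, 26.5]
orientation: [-3.139, 0.124, 0.0]
ft_force: [0.5, -0.2, 0.3]
width: 61.0
grasp_force: 0.0
t: 8.5
ee_pos: [587.6, -309.7, 177.1]
orientation: [3.131, -0.241, 0.002]
ft_force: [-0.7, 0.4, 0.9]
width: 61.2
grasp_force: 0.0
[ 587.6 -309.7  177.1]
Y (array([640., -86.,  48.]), 0.61, (array([635.3, -86.6]), np.float64(-0.082), array([80.1, 36.8]), 47.9), 556) B (array([ 566., -292.,   95.]), 0.72, (array([ 562.3, -304.4]), np.float64(-0.197), array([39.2, 37.5]), 95.0), 304)
Y (array([651., -79.,  49.]), 0.83, (array([636.1, -86.1]), np.float64(-0.087), array([80.7, 37. ]), 48.8), 436) B (array([ 610., -301.,   95.]), 0.83, (array([ 588.2, -307.4]), np.float64(-0.173), array([92.1, 38.6]), 95.3), 497)
```

```bash
python3 -m creep '[0,-0.0016,-0.04,0,0,-0.0016,-0.07,0,0,-0.0016,-0.09,0,0,-0.0016,-0.1,0,0,-0.0016,-0.1037,0,0,-0.0016,-0.1037,0,0,-0.0016,-0.1037,0]'; python3 -m creep '[0,0,0,0,0,0,0,0,0,0,0,0,0,0,0,0,0,0,0,0,0,0,0,0,0,0,0,0,0,0,0,0]' 0; python3 -m creep '[0,0,0.02,0,0,0,0.05,0,0,0,0.08,0,0,0,0.1,0,0,0,0.1,0,0,0,0.1,0]';  python3 -m creep '[0.0595,0.3666,0,0.068,0.0595,0.3666,0,0.068,0.0595,0.3666,0,0.068,0.0595,0.3666,0,0.068,0.0595,0.3666,0,0.068,0.0595,0.3666,0,0.068,0.0595,0.3666,0,0.068,0.0595,0.3666,0,0.068,0.0595,0.3666,0,0.068,0.0595,0.3666,0,0.068]'; python3 -m creep '[0,0,-0.04,0,0,0,-0.08,0,0,0,-0.1,0,0,0,-0.11,0,0,0,-0.11,0,0,0,-0.11,0]'; python3 - <<'E'
from h import *
print(get_obs()["ee_pos"].round(1))
im,X=shot("scene","pics/s2.png"); cv2.imwrite("pics/s2c.png",cv2.resize(im[140:300,200:380,::-1],None,fx=4,fy=3.7))
E
```

```text
t: 9.38
ee_pos: [589.0, -307.5, 74.2]
orientation: [3.132, -0.233, 0.002]
ft_force: [0.9, -1.0, -0.1]
width: 61.9
grasp_force: 0.0
t: 10.05
ee_pos: [588.4, -308.3, 73.8]
orientation: [3.132, -0.234, 0.002]
ft_force: [-1.2, -1.5, 6.1]
width: 35.7
grasp_force: 30.0
t: 10.55
ee_pos: [588.0, -307.5, 173.0]
orientation: [3.133, -0.234, 0.001]
ft_force: [-0.2, 0.5, -4.1]
width: 36.1
grasp_force: 30.0
t: 11.38
ee_pos: [646.6, 65.6, 170.0]
orientation: [-3.137, 0.12, 0.005]
ft_force: [-0.4, 0.5, -3.2]
width: 35.8
grasp_force: 30.0
t: 11.88
ee_pos: [647.0, 58.7, 62.0]
orientation: [3.139, -0.128, -0.003]
ft_force: [1.5, -0.3, -2.3]
width: 35.9
grasp_force: 30.0
[647.   58.7  62. ]
```

View pics/s2c.png

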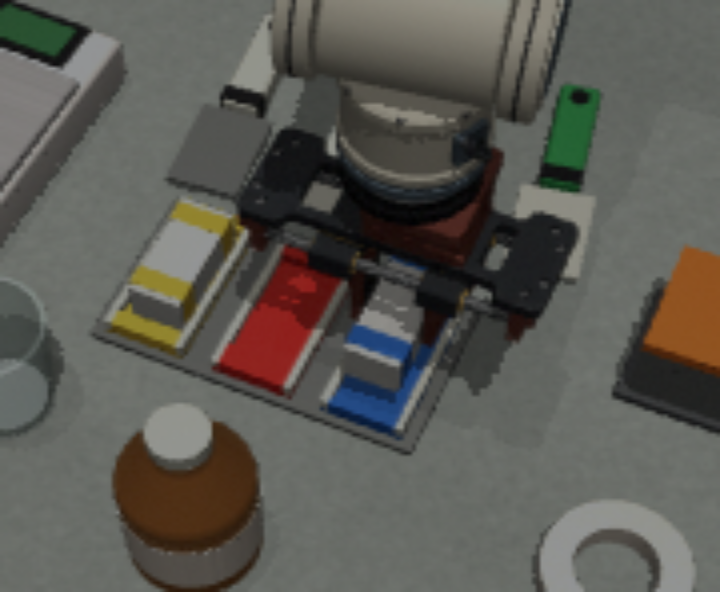

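The blue weight is aligned over the blue bay and the yellow one is seated.

```bash
python3 -m creep '[0,0,-0.01,0,0,0,-0.02,0,0,0,-0.028,0,0,0,-0.034,0,0,0,-0.0365,0,0,0,-0.0365,0,0,0,-0.0365,0]';  python3 -m creep '[0,0,0,0,0,0,0,0,0,0,0,0,0,0,0,0,0,0,0,0]' 0.7; python3 -m creep '[0,0,0.02,0,0,0,0.05,0,0,0,0.09,0,0,0,0.13,0,-0.05,-0.04,0.13,0,-0.09,-0.1,0.13,0,-0.12,-0.2,0.13,0,-0.16,-0.4,0.13,0,-0.16,-0.4,0.13,0,-0.16,-0.4,0.13,0]' 0.7; python3 -m creep '[0,-0.19,0,0,0,-0.19,0,0,0,-0.19,0,0,0,-0.19,0,0,0,-0.19,0,0,0,-0.19,0,0,0,-0.19,0,0]' 0;python3 - <<'E'
from h import *
print(get_obs()["ee_pos"].round(1))
for n in("top","scene"):
    im,X=shot(n); print("Y",weight(n,"yellow",im,X,(40,60)), "B",weight(n,"blue",im,X,(40,60)))
    for c in("green","orange","white"): print("S",c,scraper(n,c,im,X)[1:])
    m=clean(cmask(im,"red")&near(X,(480,-350),100,50,100)); print("button",rect(X[m]) if m.any() else 0)
E
```

```text
t: 12.52
ee_pos: [647.1, 59.0, 26.8]
orientation: [3.139, -0.127, -0.001]
ft_force: [-3.6, -0.1, 3.2]
width: 35.6
grasp_force: 30.0
t: 12.93
ee_pos: [647.7, 59.0, 26.5]
orientation: [-3.139, 0.128, -0.001]
ft_force: [-1.6, 1.1, 0.3]
width: 61.1
grasp_force: 0.0
t: 13.77
ee_pos: [538.1, -160.0, 156.8]
orientation: [3.139, -0.126, 0.001]
ft_force: [1.0, -0.2, -0.5]
width: 61.4
grasp_force: 0.0
t: 14.35
ee_pos: [538.4, -349.5, 156.2]
orientation: [-3.139, 0.131, 0.0]
ft_force: [-0.7, 0.5, -0.2]
width: 18.2
grasp_force: 0.0
[ 538.4 -349.5  156.2]
Y (array([633., -89.,  48.]), 0.76, (array([635. , -86.5]), np.float64(-0.08), array([79.8, 36.6]), 48.1), 556) B (array([647.,  65.,  49.]), 0.86, (array([646.8,  60.1]), np.float64(-0.083), array([90.2, 36. ]), 47.9), 612)
S green (0.78, (array([441.1, 115.4]), np.float64(0.102), array([89.4, 28.6]), 23.7), 'com dir', array([57.,  7.]), 484)
S orange (0.97, (array([444.6,  -3.9]), np.float64(-0.177), array([89. , 28.2]), 23.6), 'com dir', array([ 66., -38.]), 476)
S white (0.61, (array([ 447. , -104.9]), np.float64(0.0), array([87.7, 27.8]), 23.6), 'com dir', array([65., 35.]), 475)
button (array([ 486.8, -342.5]), np.float64(-1.555), array([35.4, 32.8]), 70.1)
Y (array([653., -80.,  48.]), 0.86, (array([635.4, -86.5]), np.float64(-0.081), array([81.9, 37.2]), 48.9), 437) B (array([496.,  -8.,  15.]), 0.18, (array([0., 0.]), np.float64(0.0), array([0., 0.]), nan), 0)
S green (0.74, (array([441.3, 115.6]), np.float64(0.1), array([91.1, 27.8]), 24.5), 'com dir', array([61.,  3.]), 284)
S orange (0.61, (array([445.3,  -3.9]), np.float64(-0.185), array([90.7, 29.2]), 24.5), 'com dir', array([ 69., -34.]), 276)
S white (0.59, (array([ 447.7, -103.4]), np.float64(-0.006), array([89.7, 29. ]), 24.5), 'com dir', array([67., 29.]), 266)
button (array([ 489.8, -339.8]), np.float64(0.818), array([31.6, 28.9]), 71.0)
  return _methods._mean(a, axis=axis, dtype=dtype,
  ret = ret.dtype.type(ret / rcount)
```

```bash
python3 -m creep '[-0.05,0.008,0,0,-0.05,0.008,-0.03,0,-0.05,0.008,-0.06,0,-0.05,0.008,-0.075,0,-0.05,0.008,-0.08,0,-0.05,0.008,-0.08,0]';python3 -m creep '[0,0,-0.004,0,0,0,-0.008,0,0,0,-0.0115,0,0,0,-0.0115,0,0,0,-0.0115,0]'
```

```text
t: 15.45
ee_pos: [488.2, -340.0, 75.3]
orientation: [-3.138, 0.128, 0.003]
ft_force: [-0.6, 0.4, 0.8]
width: 0.6
grasp_force: 0.0
t: 15.87
ee_pos: [490.0, -341.2, 66.0]
orientation: [3.138, -0.127, 0.004]
ft_force: [2.2, -0.8, 4.3]
width: 0.3
grasp_force: 2.2
```

```bash
python3 -m creep '[0,0,-0.002,0,0,0,-0.002,0,0,0,-0.002,0]'; python3 -m creep '[0,0,0.02,0,0,0,0.06,0,0,0,0.09,0,-0.0305,0.2373,0.09,0.078,-0.0305,0.2373,0.09,0.078,-0.0305,0.2373,0.09,0.078,-0.0305,0.2373,0.09,0.078,-0.0305,0.2373,0.09,0.078,-0.0305,0.2373,0.09,0.078,-0.0305,0.2373,0.09,0.078]'; python3 -m creep '[0,0,0,0,0,0,0,0]' 0.6
```

```text
t: 16.12
ee_pos: [490.0, -341.2, 65.2]
orientation: [3.137, -0.127, 0.004]
ft_force: [-1.1, 1.1, 15.6]
width: 0.5
grasp_force: 7.8
t: 16.95
ee_pos: [456.0, -98.7, 152.7]
orientation: [-3.14, -0.001, 0.005]
ft_force: [0.2, 0.2, -0.4]
width: 0.6
grasp_force: 0.0
t: 17.12
ee_pos: [458.6, -103.4, 153.2]
orientation: [3.141, -0.004, 0.001]
ft_force: [-0.4, 0.4, -0.3]
width: 10.4
grasp_force: 0.0
```

```bash
python3 -m creep '[0,-0.001,0,0,0,-0.001,-0.03,0,0,-0.001,-0.06,0,0,-0.001,-0.09,0,0,-0.001,-0.12,0,0,-0.001,-0.138,0,0,-0.001,-0.148,0,0,-0.001,-0.148,0,0,-0.001,-0.148,0]'; python3 -m creep '[0,0,0,0,0,0,0,0,0,0,0,0,0,0,0,0,0,0,0,0,0,0,0,0,0,0,0,0,0,0,0,0]' 0; python3 -m creep '[0,0,0.02,0,0,0,0.05,0,0,0,0.08,0,0,0,0.11,0,0,0,0.13,0,0,0,0.13,0,0,0,0.13,0]'
```

```text
t: 17.87
ee_pos: [458.5, -104.9, 4.9]
orientation: [-3.141, 0.007, 0.001]
ft_force: [-0.9, 0.3, 0.8]
width: 52.3
grasp_force: 0.0
t: 18.53
ee_pos: [459.0, -104.3, 5.8]
orientation: [3.141, -0.005, 0.002]
ft_force: [-0.9, -0.4, 8.3]
width: 27.6
grasp_force: 30.0
t: 19.12
ee_pos: [459.0, -104.3, 136.0]
orientation: [3.141, -0.005, 0.005]
ft_force: [-1.1, 0.6, -0.8]
width: 27.7
grasp_force: 30.0
```

```bash
python3 -m creep '[-0.0213,0.37,0,-0.067,-0.0213,0.37,0,-0.067,-0.0213,0.37,0,-0.067,-0.0213,0.37,0,-0.067,-0.0213,0.37,0,-0.067,-0.0213,0.37,0,-0.067,-0.0213,0.37,0,-0.067,-0.0213,0.37,0,-0.067,-0.0213,0.37,0,-0.067,-0.0213,0.37,0,-0.067]'; python3 -m creep '[0,0.04,-0.02,0,0,0.08,-0.04,0,0,0.11,-0.06,0,0,0.1195,-0.075,0,0,0.1195,-0.082,0,0,0.1195,-0.082,0,0,0.1195,-0.082,0]'; cat > q.py <<'E'
from h import *
import sys
c,bx,by,save=sys.argv[1],float(sys.argv[2]),float(sys.argv[3]),sys.argv[4]
# bx,by: expected blade centre
o=get_obs(); print(o["ee_pos"].round(1),o["orientation"].round(3))
for n in("top","scene"):
    im,X=shot(n,f"pics/{save}_{n}.png")
    m=clean(near(X,(bx,by),60,50,72)&(X[...,0]<bx+45)); print(n,"blade",rect(X[m]) if m.any() else 0,m.sum())
    m=clean(near(X,(600,310),140,68,85)&(X[...,0]>520)); print(" racktop",rect(X[m]))
E
python3 q.py white 502 381 w
```

```text
t: 19.95
ee_pos: [436.4, 271.2, 133.6]
orientation: [-3.139, 0.103, 0.0]
ft_force: [0.2, -0.1, -0.5]
width: 27.7
grasp_force: 30.0
t: 20.53
ee_pos: [436.2, 383.5, 51.8]
orientation: [3.137, -0.111, -0.004]
ft_force: [-0.8, -1.2, 0.3]
width: 27.5
grasp_force: 30.0
[436.2 383.5  51.8] [ 3.137 -0.111 -0.004]
top blade (array([500.1, 380. ]), np.float64(-0.084), array([78. , 51.6]), 59.7) 752
 racktop (array([591.2, 306.6]), np.float64(1.499), array([203.6,  80.4]), 75.0)
scene blade (array([493.4, 380.5]), np.float64(-0.06), array([95.5, 50.4]), 61.7) 593
 racktop (array([590. , 306.7]), np.float64(1.499), array([202.5,  84.5]), 75.8)
```

```bash
python3 -m creep '[0,0.0012,0.0015,0,0,0.0012,0.0015,0,0.01,0.0005,0.0015,0,0.02,-0.0002,0.0015,0,0.03,-0.001,0.0015,0,0.03,-0.001,0.0015,0,0.03,-0.001,0.0015,0]'; python3 q.py white 532 379 w2
```

```text
t: 21.22
ee_pos: [468.0, 384.2, 54.4]
orientation: [-3.139, 0.112, -0.0]
ft_force: [0.2, -0.2, -1.3]
width: 27.8
grasp_force: 30.0
[468.  384.2  54.4] [-3.139  0.112 -0.   ]
top blade (array([528.6, 380.3]), np.float64(-0.07), array([57. , 51.4]), 62.5) 575
 racktop (array([591.1, 306.2]), np.float64(1.498), array([203.4,  80.3]), 75.0)
scene blade (array([519. , 381.4]), np.float64(-0.089), array([58.8, 50.3]), 63.5) 377
 racktop (array([590.4, 306.6]), np.float64(1.502), array([202.3,  85.1]), 75.8)
```

```bash
python3 -m creep '[0,-0.001,-0.0005,0,0.01,-0.0017,-0.0005,0,0.02,-0.0024,-0.0005,0,0.03,-0.0032,-0.0005,0,0.04,-0.0039,-0.0005,0,0.047,-0.0044,-0.0005,0,0.051,-0.0047,-0.0005,0,0.053,-0.0048,-0.0005,0,0.053,-0.0048,-0.0005,0]'; python3 -m creep '[0.001,0,0,0,0.002,0,0,0,0.003,0,0,0]'
```

```text
t: 22.07
ee_pos: [520.4, 379.4, 53.8]
orientation: [3.14, -0.111, -0.0]
ft_force: [0.0, 0.8, -1.0]
width: 27.6
grasp_force: 30.0
t: 22.32
ee_pos: [522.8, 379.6, 54.0]
orientation: [3.14, -0.11, -0.0]
ft_force: [-0.7, 0.5, -0.8]
width: 27.8
grasp_force: 30.0
```

```bash
python3 -m creep '[0.001,0,0,0,0.002,0,0,0,0.003,0,0,0]'; python3 - <<'E'
from h import *
im,X=shot("top","pics/a.png"); a=cv2.resize(im[200:300,60:180,::-1],None,fx=3.2,fy=3.2)
im,X=shot("scene"); b=cv2.resize(im[160:290,330:470,::-1],(384,320)); cv2.imwrite("pics/ab.png",np.hstack([a,b]))
E
```

```text
t: 22.57
ee_pos: [523.2, 379.5, 53.8]
orientation: [3.138, -0.111, -0.008]
ft_force: [-13.5, 2.6, 7.0]
width: 27.5
grasp_force: 30.0
```

View pics/ab.png

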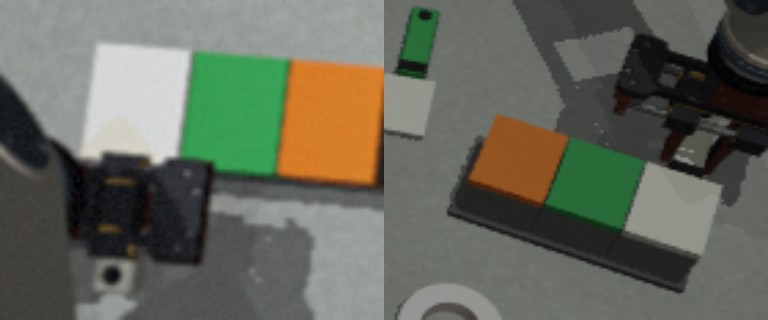

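White is home in its slot: the shoulder is at the block and the contact force is 13 N.

```bash
python3 -m creep '[-0.002,0,0,0,-0.002,0,0,0,-0.002,0,0,0,-0.002,0,0,0,-0.002,0,0,0]' 0.55; python3 -m creep '[0,0,0.02,0,0,0,0.06,0,0,0,0.1,0,-0.035,-0.13,0.1,0.172,-0.07,-0.263,0.1,0.172,-0.07,-0.263,0.1,0.172,-0.07,-0.263,0.1,0.172,-0.07,-0.263,0.1,0.172,-0.07,-0.263,0.1,0.172,-0.07,-0.263,0.1,0.172]'; cat > r.py <<'E'
from h import *
import sys
o=get_obs(); print(o["ee_pos"].round(1),o["orientation"].round(3))
for n in("top","scene"):
    im,X=shot(n,f"pics/r_{n}.png")
    for c in sys.argv[1:]: 
        try: print(n,c,scraper(n,c,im,X)[1:])
        except Exception as e: print(n,c,e)
    m=clean(near(X,(470,385),90,30,80)&(X[...,0]<545)); print(n,"white handle",rect(X[m]) if m.any() else 0,m.sum())
E
python3 r.py green orange
```

```text
t: 23.08
ee_pos: [524.4, 379.5, 54.1]
orientation: [-3.139, 0.111, -0.001]
ft_force: [0.4, 0.7, -1.3]
width: 48.2
grasp_force: 0.0
t: 23.92
ee_pos: [452.1, 113.3, 153.9]
orientation: [3.137, 0.158, -0.002]
ft_force: [1.3, 0.4, -0.6]
width: 48.3
grasp_force: 0.0
[452.1 113.3 153.9] [ 3.137e+00  1.580e-01 -2.000e-03]
top green (0.67, (array([596.8,  74.4]), np.float64(1.496), array([28.1,  6.1]), 22.1), 'com dir', array([-26.,  46.]), 31)
top orange (0.98, (array([444.8,  -3.9]), np.float64(-0.18), array([89.4, 28.2]), 23.9), 'com dir', array([88., -4.]), 468)
top white handle (array([505.4, 380.8]), np.float64(-0.076), array([79.5, 29.8]), 63.4) 541
scene green (0.91, (array([441.9, 115.7]), np.float64(0.103), array([90.5, 27.6]), 24.5), 'com dir', array([60.,  6.]), 277)
scene orange (0.72, (array([444.6,  -2.6]), np.float64(-0.187), array([91.9, 29.8]), 24.3), 'com dir', array([80., -6.]), 275)
scene white handle (array([505.2, 381.8]), np.float64(-0.067), array([80.2, 29.1]), 64.8) 316
```

```bash
python3 -c "
from h import *
print(get_obs()['ee_pos'])"; python3 -m creep '[0,0,-0.03,0,0,0,-0.06,0,0,0,-0.09,0,0,0,-0.12,0,0,0,-0.138,0,0,0,-0.148,0,0,0,-0.148,0,0,0,-0.148,0]' 0.6; python3 -m creep '[0,0,0,0,0,0,0,0,0,0,0,0,0,0,0,0,0,0,0,0,0,0,0,0,0,0,0,0,0,0,0,0]' 0; python3 -m creep '[0,0,0.02,0,0,0,0.05,0,0,0,0.08,0,0,0,0.11,0,0,0,0.13,0,0,0,0.13,0,0,0,0.13,0]'
```

```text
[454.91307662 117.27894746 154.23093688]
t: 24.88
ee_pos: [454.3, 117.2, 5.9]
orientation: [3.137, 0.162, -0.001]
ft_force: [0.0, -0.3, -0.3]
width: 52.5
grasp_force: 0.0
t: 25.55
ee_pos: [454.7, 116.6, 6.8]
orientation: [-3.137, -0.16, -0.002]
ft_force: [-1.1, 0.3, 7.6]
width: 27.9
grasp_force: 30.0
t: 26.13
ee_pos: [454.7, 116.6, 137.0]
orientation: [-3.137, -0.16, -0.005]
ft_force: [-0.3, 0.0, 0.0]
width: 27.7
grasp_force: 30.0
```

```bash
python3 -m creep '[-0.0206,0.04,0,-0.1,-0.0206,0.08,0,-0.173,-0.0206,0.12,0,-0.173,-0.0206,0.16,-0.02,-0.173,-0.0206,0.19,-0.05,-0.173,-0.0206,0.2013,-0.07,-0.173,-0.0206,0.2013,-0.08,-0.173,-0.0206,0.2013,-0.083,-0.173,-0.0206,0.2013,-0.083,-0.173,-0.0206,0.2013,-0.083,-0.173]';python3 q.py green 500 313 g
```

```text
t: 26.97
ee_pos: [433.4, 316.6, 53.0]
orientation: [3.139, -0.114, -0.001]
ft_force: [-0.3, -0.1, 0.2]
width: 27.7
grasp_force: 30.0
[433.4 316.6  53. ] [ 3.139e+00 -1.140e-01 -1.000e-03]
top blade (array([499. , 313.2]), np.float64(-0.075), array([70.4, 51.8]), 60.0) 732
 racktop (array([586.9, 306.7]), np.float64(1.497), array([205. ,  88.8]), 74.9)
scene blade (array([489.6, 313.8]), np.float64(-0.065), array([92.5, 50.1]), 61.5) 544
 racktop (array([584.3, 306.8]), np.float64(1.509), array([202. ,  96.3]), 75.9)
```

```bash
python3 -m creep '[0,0,0.0015,0,0.01,-0.0007,0.0015,0,0.02,-0.0014,0.0015,0,0.03,-0.0021,0.0015,0,0.04,-0.0029,0.0015,0,0.05,-0.0036,0.0015,0,0.06,-0.0043,0.0015,0,0.07,-0.005,0.0015,0,0.075,-0.0054,0.0015,0,0.08,-0.0058,0.0015,0]'; python3 -m creep '[0.003,-0.0002,0,0,0.005,-0.0003,0,0,0.006,-0.0004,0,0,0.006,-0.0004,0,0]'
```

```text
t: 27.9
ee_pos: [514.2, 311.9, 54.3]
orientation: [3.14, -0.112, -0.0]
ft_force: [-0.5, -0.1, -0.3]
width: 27.7
grasp_force: 30.0
t: 28.23
ee_pos: [519.3, 311.7, 54.4]
orientation: [3.14, -0.112, -0.0]
ft_force: [0.2, 0.2, -0.1]
width: 27.8
grasp_force: 30.0
```

```bash
python3 -m creep '[0.001,0,0,0,0.002,0,0,0,0.003,0,0,0]'
```

```text
t: 28.48
ee_pos: [520.3, 311.5, 54.2]
orientation: [3.139, -0.112, -0.006]
ft_force: [-10.5, 2.3, 4.4]
width: 27.6
grasp_force: 30.0
```

```bash
python3 -m creep '[-0.002,0,0,0,-0.002,0,0,0,-0.002,0,0,0,-0.002,0,0,0,-0.002,0,0,0]' 0.55; python3 -m creep '[0,0,0.03,0,0,0,0.07,0,0,0,0.1,0,-0.0635,-0.3175,0.1,-0.11,-0.0635,-0.3175,0.1,-0.11,-0.0635,-0.3175,0.1,-0.11,-0.0635,-0.3175,0.1,-0.11,-0.0635,-0.3175,0.1,-0.11,-0.0635,-0.3175,0.1,-0.11,-0.0635,-0.3175,0.1,-0.11]';python3 -m creep '[-0.0,-0.04,0,0,-0.0,-0.04,0,0,-0.0,-0.04,0,0,-0.0,-0.04,0,0]'; python3 r.py orange; python3 - <<'E'
from h import *
for n in("top","scene"):
    im,X=shot(n)
    m=clean(near(X,(470,316),90,30,80)&(X[...,0]<541)); print(n,"green handle",rect(X[m]) if m.any() else 0,m.sum())
E
```

```text
t: 28.9
ee_pos: [520.7, 311.7, 54.6]
orientation: [-3.139, 0.112, -0.001]
ft_force: [-0.2, -0.3, -0.4]
width: 48.4
grasp_force: 0.0
t: 29.73
ee_pos: [462.7, 23.9, 154.8]
orientation: [-3.129, 0.284, -0.001]
ft_force: [1.0, -1.7, 0.4]
width: 47.6
grasp_force: 0.0
t: 30.07
ee_pos: [463.5, -14.4, 154.6]
orientation: [-3.128, 0.286, -0.001]
ft_force: [0.5, 0.5, 0.4]
width: 48.4
grasp_force: 0.0
[463.5 -14.4 154.6] [-3.128e+00  2.860e-01 -1.000e-03]
top orange (0.83, (array([595.9, -10.1]), np.float64(1.481), array([53.6, 18. ]), 21.9), 'com dir', array([ 1., -7.]), 142)
top white handle (array([505.4, 381.8]), np.float64(-0.067), array([79.5, 30.4]), 63.4) 537
scene orange (0.97, (array([445.3,  -3.1]), np.float64(-0.195), array([91.1, 29.5]), 24.3), 'com dir', array([ 86., -11.]), 275)
scene white handle (array([504.6, 381.7]), np.float64(-0.069), array([82. , 28.5]), 65.0) 313
top green handle (array([500.9, 313.1]), np.float64(-0.096), array([81.9, 29.2]), 63.5) 540
scene green handle (array([500.8, 313.8]), np.float64(-0.071), array([79.8, 28. ]), 65.4) 295
```

```bash
python3 -m creep '[-0.007,0.0087,-0.02,0,-0.007,0.0087,-0.05,0,-0.007,0.0087,-0.09,0,-0.007,0.0087,-0.12,0,-0.007,0.0087,-0.138,0,-0.007,0.0087,-0.149,0,-0.007,0.0087,-0.149,0,-0.007,0.0087,-0.149,0]' 0.6; python3 -m creep '[0,0,0,0,0,0,0,0,0,0,0,0,0,0,0,0,0,0,0,0,0,0,0,0,0,0,0,0,0,0,0,0]' 0; python3 -m creep '[0,0,0.02,0,0,0,0.05,0,0,0,0.08,0,0,0,0.11,0,0,0,0.13,0,0,0,0.13,0,0,0,0.13,0]'
```

```text
t: 31.03
ee_pos: [456.3, -5.3, 5.5]
orientation: [3.129, -0.283, -0.001]
ft_force: [0.1, -0.1, 0.6]
width: 52.6
grasp_force: 0.0
t: 31.7
ee_pos: [456.9, -5.8, 6.3]
orientation: [-3.129, 0.284, -0.002]
ft_force: [-1.1, 0.2, 8.3]
width: 27.6
grasp_force: 30.0
t: 32.28
ee_pos: [456.9, -5.7, 136.4]
orientation: [-3.129, 0.284, -0.005]
ft_force: [-0.1, -0.9, 0.3]
width: 28.0
grasp_force: 30.0
```

```bash
python3 -m creep '[-0.0289,0.04,0,0.06,-0.0289,0.08,0,0.11,-0.0289,0.12,0,0.11,-0.0289,0.16,0,0.11,-0.0289,0.2,-0.02,0.11,-0.0289,0.24,-0.05,0.11,-0.0289,0.2557,-0.07,0.11,-0.0289,0.2557,-0.082,0.11,-0.0289,0.2557,-0.082,0.11,-0.0289,0.2557,-0.082,0.11]';python3 q.py orange 492 245 o
```

```text
t: 33.12
ee_pos: [425.5, 249.2, 51.6]
orientation: [3.137, -0.111, -0.007]
ft_force: [-0.3, 0.4, -1.0]
width: 27.5
grasp_force: 30.0
[425.5 249.2  51.6] [ 3.137 -0.111 -0.007]
top blade (array([490.4, 245.7]), np.float64(-0.071), array([75.7, 50.9]), 58.8) 746
 racktop (array([591.2, 306.4]), np.float64(1.501), array([204.2,  80.3]), 75.0)
scene blade (array([481.7, 246.3]), np.float64(-0.072), array([96.3, 50. ]), 61.3) 581
 racktop (array([581.9, 307.1]), np.float64(1.492), array([202.2, 102.1]), 75.8)
```

```bash
python3 -m creep '[0,0,0.002,0,0.01,-0.0007,0.002,0,0.02,-0.0014,0.002,0,0.03,-0.0021,0.002,0,0.04,-0.0029,0.002,0,0.05,-0.0036,0.002,0,0.06,-0.0043,0.002,0,0.07,-0.005,0.002,0,0.075,-0.0054,0.002,0,0.08,-0.0058,0.002,0]'; python3 -m creep '[0.003,-0.0002,0,0,0.005,-0.0003,0,0,0.006,-0.0004,0,0,0.006,-0.0004,0,0]'; python3 -m creep '[0.001,0,0,0,0.002,0,0,0,0.003,0,0,0]'
```

```text
t: 34.05
ee_pos: [508.1, 244.1, 55.3]
orientation: [3.14, -0.112, -0.0]
ft_force: [0.2, -0.7, -0.4]
width: 27.5
grasp_force: 30.0
t: 34.38
ee_pos: [513.2, 243.8, 55.4]
orientation: [3.14, -0.112, -0.0]
ft_force: [-0.4, 0.4, -1.5]
width: 27.9
grasp_force: 30.0
t: 34.63
ee_pos: [513.7, 243.6, 55.1]
orientation: [3.138, -0.112, -0.008]
ft_force: [-10.9, 2.8, 5.0]
width: 27.6
grasp_force: 30.0
```

Orange is home with 11 N contact. Next I release, retreat to a clear spot and check everything.

```bash
python3 -m creep '[-0.002,0,0,0,-0.002,0,0,0,-0.002,0,0,0,-0.002,0,0,0,-0.002,0,0,0]' 0.55; python3 -m creep '[0,0,0.03,0,0,0,0.07,0,0,0,0.12,0,-0.05,-0.2,0.14,0,-0.1,-0.4,0.14,0,-0.1,-0.4,0.14,0,-0.1,-0.4,0.14,0,-0.1,-0.4,0.14,0,-0.1,-0.4,0.14,0,-0.1,-0.4,0.14,0]'; python3 -m creep '[0,-0.2,0,0,0,-0.2,0,0,0,-0.2,0,0,0,-0.2,0,0,0,-0.2,0,0,0,-0.2,0,0,0,-0.2,0,0,0,-0.2,0,0,0,-0.2,0,0]'; python3 - <<'E'
from h import *
for n in("top","scene"):
    im,X=shot(n,f"pics/end_{n}.png")
    for c,(x,y),xm in(("white",(470,385),545),("green",(470,316),541),("orange",(465,248),536)):
        m=clean(near(X,(x,y),90,30,80)&(X[...,0]<xm)&(abs(X[...,1]-y)<33)); print(n,c,rect(X[m]) if m.any() else 0)
    for c,p in(("yellow",(636,-88)),("blue",(647,59))):
        print(c,rect(X[clean(near(X,p,70,40,60))]))
    m=clean(cmask(im,"red")&near(X,(480,-350),100,50,100)); print("button",rect(X[m]) if m.any() else 0)
i=cv2.imread("pics/end_scene.png"); cv2.imwrite("pics/endc.png",cv2.resize(i[110:320,110:470],(800,467)))
E
```

```text
t: 35.05
ee_pos: [514.7, 243.9, 55.6]
orientation: [-3.139, 0.112, -0.001]
ft_force: [-0.4, 0.5, 0.3]
width: 48.2
grasp_force: 0.0
t: 35.88
ee_pos: [443.1, -40.0, 188.5]
orientation: [3.139, -0.111, 0.001]
ft_force: [-0.5, -0.6, 0.1]
width: 48.3
grasp_force: 0.0
t: 36.63
ee_pos: [443.6, -237.2, 187.9]
orientation: [-3.139, 0.11, 0.001]
ft_force: [0.4, 0.4, -0.3]
width: 48.4
grasp_force: 0.0
top white (array([505.3, 381.3]), np.float64(-0.057), array([79.2, 29.8]), 63.3)
top green (array([500.8, 313.6]), np.float64(-0.059), array([81.1, 29.6]), 63.5)
top orange (array([495.5, 245.7]), np.float64(-0.076), array([80.5, 28.8]), 63.8)
yellow (array([635.5, -86.8]), np.float64(-0.075), array([80.4, 36.6]), 47.9)
blue (array([646.9,  60. ]), np.float64(-0.078), array([90.2, 36.1]), 48.1)
button 0
scene white (array([504.3, 381.5]), np.float64(-0.066), array([82.2, 28.4]), 65.0)
scene green (array([501.3, 313.7]), np.float64(-0.066), array([78.9, 27.6]), 65.1)
scene orange (array([495.4, 246.1]), np.float64(-0.07), array([79.9, 28.1]), 65.2)
yellow (array([635.7, -86.3]), np.float64(-0.064), array([80.6, 37.6]), 48.7)
blue (array([647.4,  60.5]), np.float64(-0.088), array([91.4, 36.4]), 48.9)
button (array([ 488.7, -341.1]), np.float64(-0.045), array([31.4, 31.3]), 70.8)
```

View pics/endc.png

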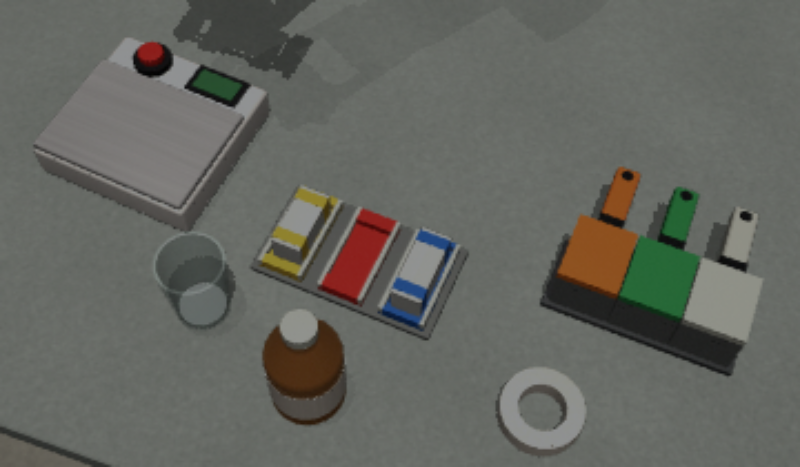

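The final picture shows all three scrapers in their matching slots and both weights in their bays. The pan is empty, the button is up, and the bottle, beaker and tape are undisturbed.

```bash
python3 -c "
from workcell import ticket
print(ticket.close_job())"
```

```text
the job is handed in; nothing more can be done
None
```

The job is handed in (no verdict came back): the yellow and blue weights, the only two present, are in their bays, the zero button was pressed after that, and all three scrapers are fully home in their own slots.

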